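# Tuck the closing tab of a drawer carton beneath its lip

## Task

Close the open carton in the cradle, pushing only with the fingers: push the standing cardboard tab over until it lies flat on the carton's top while the tray is still out, then push the tray fully home by its front so that the tab's edge slides beneath the grey retaining lip. Do not pick up or lift anything: the carton stays seated in its cradle, the tray is not drawn out farther, and the figures, finished carton and other things around it are left undisturbed.

Things in the scene. Friction and masses are not known exactly. Their poses are not given: they have to be found in the camera images.
- carton: Drawer-style cardboard carton: a sleeve 170 mm long (own x), 120 wide (y), 65 tall, 1 kg, open at its -x end, lying loose in the cradle. Origin: centre of the sleeve's underside, 6 mm above the bench. Its x axis points away from the robot, the way the tray is pushed home; z up. Turned at most 20 degrees from the world's axes.
- cradle: Fixed plywood cradle under the carton, axes as the carton's: base plate 270 x 150 x 6 mm that runs out 75 mm in front of the sleeve's mouth, a back stop 2 mm behind the sleeve (51 mm above the bench) and low cheeks beside it (28 mm above the bench). Origin on the bench below the carton's origin.
- tray (a joint): How far the inner tray is drawn out of the sleeve's mouth, m: 0 is fully home, grows along the carton's -x, stop at 0.06. Slides with about 2 N of friction and stays where it is left. Starts 32 to 52 mm out.
- tab (a joint): Angle of the closing tab, rad: 0 lies flat over the sleeve's top, pointing to the carton's +x; 1.57 stands upright; more leans back towards the robot; stop at 2.3. The crease is a little stiff (under 0.4 N at the free edge): the tab stays where it is left. Starts at 1.35 to 1.9.
- tray_front (a point): Centre of the outer face of the tray's front panel (118 mm wide, 60 mm tall, 4 to 64 mm above the sleeve's underside, looks to the carton's -x). The panel meets the sleeve's mouth when home.
- tab_hinge (a point): Middle of the tab's hinge line, at the top of the tray's outer front face, 67.5 mm above the sleeve's underside; runs along the carton's y and travels with the tray.
- tab_edge (a point): Middle of the tab's free edge. The tab is a rigid board 85 mm long from the hinge, 70 mm wide, 4 mm thick.
- lip (a point): Middle of the front underside edge of the grey retaining lip, a fixed bridge on the sleeve's top, 20 mm in front of the carton's origin: 30 mm long in x, 108 wide, 12 tall; opening 7.5 mm high, 92 wide; front edge flared 8 mm forward and up. Tab flat, tray 32 mm out: the tab's edge is 18 mm short of it; tray home: 14 mm beneath it. A tab folded with the tray under 14 mm out lands on top of the lip.
- figure_a: foil-wrapped rabbit figure, dark green, 58 mm across and 153 mm tall, standing left of the cradle; bystander, loose. Origin: centre of its underside.
- figure_b: another such figure, standing right of the cradle; bystander, loose. Origin: centre of its underside.
- figure_c: another such figure, standing beyond the cradle on the left; bystander, loose. Origin: centre of its underside.
- closed_carton: a finished carton, already closed and tucked, 182 x 120 x 77 mm, lying farther right; bystander, loose. Origin: centre of its underside.
- tape_roll: roll of brown tape lying flat, 90 mm across, 25 mm tall; bystander, loose. Origin: centre of its underside.
- spray_bottle: white bottle, 66 mm across, 180 mm tall, at the left; bystander, loose. Origin: centre of its underside.
- folder_stick: flat wooden creasing stick, 150 x 22 x 8 mm, lying at the right; bystander, loose. Origin: centre of its underside.
Not all that is in view belongs to the job. Leave any blue or yellow look-alike of the carton alone.

How it is judged:
On the way, in this order (a step that is already met when the one before it is completed fails the run):
1. the tab lies flat over the carton's top while the tray is still out (value of joint tab below 0.12 rad and value of joint tray above 0.015 m), for 0.1 s.
2. the tray is home with the tab's edge beneath the lip (value of joint tray below 0.005 m and value of joint tab below 0.09 rad and x of tab_edge in the frame of lip above 0.007 m and z of tab_edge in the frame of lip below 0.001 m), for 0.2 s.
At the end, for the whole second after the job is handed in: Tray home to within 5 mm, tab flat to within 0.09 rad, its edge at least 7 mm behind the lip's front and below the lip, all at rest (all of step 2 and velocity of joint tray below 0.01 m/s and linear speed of carton below 0.02 m/s); the robot touches nothing.
It fails at once if the arm or the gripper's body, not the fingers, presses on the carton with over 20 N (contact force between the arm and carton above 20 N).
It fails at once if the carton is lifted, tipped or shoved out of its place in the cradle (10 mm or 0.1 rad) (distance of carton from where it was at the start of the episode above 0.01 m or angle between carton's own z axis and vertical above 0.1 rad).
It fails at once if the tray is drawn out farther, beyond 55 mm (value of joint tray above 0.055 m).
It fails at once if a bystander is moved by more than 15 mm or tipped (distance of any of figure_a, figure_b, figure_c, closed_carton, tape_roll, spray_bottle, folder_stick from where it was at the start of the episode above 0.015 m or angle between any of figure_a, figure_b, figure_c, closed_carton, tape_roll, spray_bottle, folder_stick's own z axis and vertical above 0.3 rad).
It also fails if it takes over 43 s, if anything falls off the work surface, if the arm or the gripper's body presses on something with over 40 N, if the wrist force passes 120 N, or if a joint passes its speed limit or range.

## Robot

A 6-joint arm with a two-finger parallel gripper is mounted at the origin on the work surface. World frame = base frame: x ahead of the robot, y to its left, z up, the work surface at z = 0. Lengths are in m, angles in rad, forces in N, time in s.
With the tool pointing down it reaches from about 0.275 to 0.975 m from the base axis. Payload 8.4 kg.
Tool frame: the origin (TCP) lies at the very end of the fingers, on their centre line; the grasp point (between the pads) lies 19 mm behind it; z points along the fingers, y is the line along which they close (so a half turn about z gives the same grasp; the last joint's range is limited). The gripper opens to 92 mm and grips with 3 to 60 N. Pads are 20 mm wide; open, the fingers measure 128 mm over their backs; the gripper's body (75 mm by 189 mm) begins 69 mm behind the grasp point.
Start: joints at [-1.126, 0.353, 1.633, -0, 1.155, -0.002], TCP at [0.27, -0.564, 0.215] pointing down, gripper open.
Joint ranges: [-2.63, 2.63], [-0.92, 2.1], [0.06, 2.66], [-1.3, 4.44], [0, 2.69], [-3.02, 3.02]. Speed limits (rad/s): [2.22, 2.22, 2.79, 3.14, 3.14, 3.14].

## Interface

Orientations are given as a 3x3 rotation matrix whose columns are the frame's x, y, z axes.
In Python, from workcell import arm gives the robot as it stands. The module is installed in compiled form; this text tells all that it offers.
- The arm moves only by the shell command python3 -m jog 'ROWS' [FORCE]. ROWS is JSON, a list of rows, each a list of 7 numbers: the shift along the tool's x, y, z in mm, then the turn, a rotation vector about the tool's x, y, z in rad, then the finger opening in mm, from 0 to 91.9. In form: [[x, y, z, wx, wy, wz, claw], ...]. A call has 1 to 5 rows; each row is the pose to reach, as a shift and turn from the pose commanded when the call began, along the tool's axes at that moment; what a row does not reach only later rows make up. A row lasts 1/12 s, in which the tool goes at most 41.7 mm and 7.16 degrees, less where a joint would pass 70% of its speed; a pose out of reach is approached as far as the arm can. A call with a gripper value outside its range is refused whole. The fingers move at their own pace and stop on an object; FORCE is the grip in N (left out, the last holds). Time passes only in rows, so rows that repeat a pose let the fingers close. It gives the time, the measured TCP pose, the force, the opening and the grip force at its end, in the units of the state.
- arm.get_obs(): the state, without advancing time (a new reading comes with each control period).
- arm.get_image(name): name is "scene" or "top" or "wrist"; returns a dict with "image" (420x560x3 uint8, red, green, blue), "fx", "fy", "cx", "cy" (pixels), "world_from_camera" (4x4, takes a point from camera to world coordinates). Camera axes: x right, y down, z forward; pixel columns grow to the right and rows downward; lengths in m; the calibration is good to about 2 mm. The wrist camera is an equidistant fisheye: a pixel r from the principal point sees the ray r / f radians off the axis. A picture is of the moment at which its call begins. There is no depth.
- arm.sign_off(): hands the job in; it is judged then, once.
The state is a dict: "t": time; "qpos": joint angles; "qd": joint speeds; "joint_efforts": joint torques, N m; "position": TCP position; "tool_rot": TCP orientation; "contact_force": force on the tool from outside, world axes, zero at the start; "moment": the same for the moment, N m; "finger_gap": opening from 0.0 (shut) to 1.0 (fully open); "gripper_force": force on a finger pad.
Only numpy, scipy, OpenCV 4.12 (cv2) and the standard library are available. Lean on these libraries where they do the work, as an engineer would, in place of code of your own. Each camera call takes 0.05 s, during which the arm holds its last target. There are 200 camera calls.

## Working session

There is one attempt and no reset: what is moved stays moved. The work goes in short steps, Python scripts to look and compute and a shell command to move; the robot and the scene stay as the last step left them, time stands still between calls to the robot, and variables do not carry over. Pictures are saved under pics/ and viewed, at most 10 in all, crops included, and the job is handed in when it is done.

```bash
mkdir -p pics; cat > h.py <<'E'
import numpy as np, cv2
from workcell import arm
def snap(name, out):
    d=arm.get_image(name); cv2.imwrite('pics/'+out+'.png',cv2.cvtColor(d['image'],cv2.COLOR_RGB2BGR)); np.savez('pics/'+out+'.npz',**{k:np.array(v) for k,v in d.items()}); return d
def load(out): return dict(np.load('pics/'+out+'.npz'))
def ray(d,u,v):
    T=np.array(d['world_from_camera']); r=T[:3,:3]@np.array([(u-d['cx'])/d['fx'],(v-d['cy'])/d['fy'],1]); return T[:3,3],r/np.linalg.norm(r)
def onz(d,u,v,z):
    o,r=ray(d,u,v); return o+r*(z-o[2])/r[2]
def proj(d,p):
    T=np.linalg.inv(np.array(d['world_from_camera'])); q=T[:3,:3]@np.array(p)+T[:3,3]; return q[0]/q[2]*d['fx']+d['cx'],q[1]/q[2]*d['fy']+d['cy']
E
python3 - <<'E'
from h import *
for n in('scene','top'):
    d=snap(n,n+'0'); print(n,d['fx'],np.round(d['world_from_camera'],3).tolist())
o=arm.get_obs(); print(o['t'],o['position'],np.round(o['tool_rot'],3).tolist(),o['finger_gap'])
E
```

```text
scene 383.6037917003736 [[0.512, 0.582, -0.631, 1.189], [0.859, -0.352, 0.372, -0.313], [-0.006, -0.733, -0.68, 0.806], [0.0, 0.0, 0.0, 1.0]]
top 397.17672488135645 [[-0.005, -0.994, 0.108, 0.43], [-0.999, 0.002, -0.036, 0.109], [0.035, -0.108, -0.993, 1.031], [0.0, 0.0, 0.0, 1.0]]
0.1 [ 0.26986313 -0.56325542  0.21394938] [[0.902, 0.432, -0.001], [0.432, -0.902, 0.001], [0.0, -0.001, -1.0]] 0.9985105088791365
```

View pics/scene0.png

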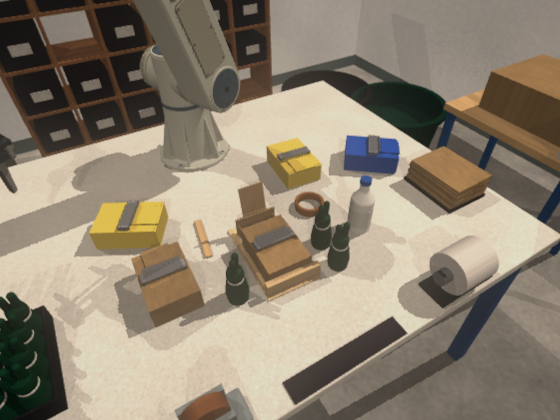

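View pics/top0.png

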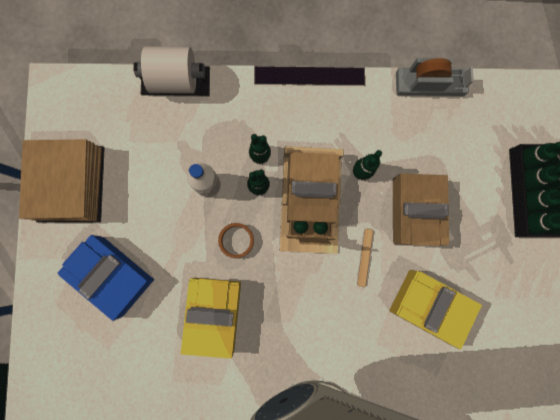

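Candidates for the open carton:
- Brown carton in a plywood cradle with a standing tab: top (312,195), scene (270,245).
- Brown finished carton: top (422,210).
- Yellow cartons: top (210,318) and (437,310).
- Blue carton: top (105,278).

I choose the first, since only it has a cradle and a standing tab. I'll check it in one close crop.

```bash
python3 - <<'E'
from h import *
a=cv2.imread('pics/top0.png')[135:260,240:390]; b=cv2.imread('pics/scene0.png')[175:300,210:360]
cv2.imwrite('pics/crop0.png',np.vstack([cv2.resize(x,None,fx=2.35,fy=2.35,interpolation=cv2.INTER_CUBIC) for x in(a,b)]) if 0 else np.hstack([cv2.resize(x,(400,333),interpolation=cv2.INTER_CUBIC) for x in(a,b)]))
E
```

```text
(no output)
```

View pics/crop0.png

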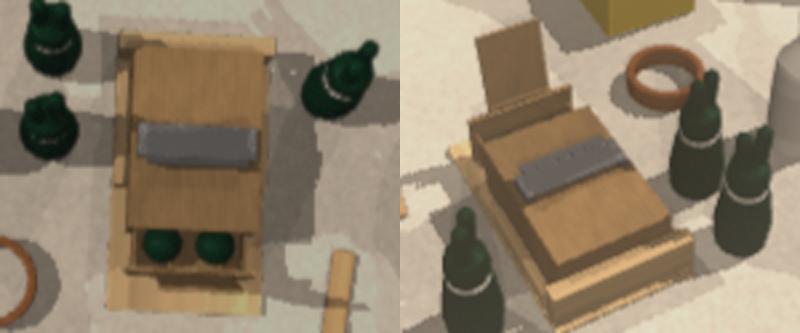

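The crop shows the brown carton in its light plywood cradle. The grey lip is at top px ~(314,189), the mouth edge at v≈221 and the tray front at v≈235. The tab stands, leaning slightly back. The choice is confirmed.

```bash
python3 - <<'E'
from h import *
d=load('top0'); s=load('scene0'); c=lambda x,y:(240+x/2.667,135+y/2.664); e=lambda x,y:(210+(x-400)/2.667,175+y/2.664)
for n,p,z in [('mouthL',(128,231),.071),('mouthR',(267,229),.071),('frontbaseL',(107,308),.006),('frontbaseR',(262,314),.006),('backL',(120,33),.051),('backR',(275,40),.051),('sleeveBackL',(132,46),.071),('sleeveBackR',(271,50),.071),('trayfrontL',(129,272),.07),('trayfrontR',(256,270),.07)]:
    print(n,np.round(onz(d,*c(*p),z)*1e3,1))
h=cv2.cvtColor(d['image'],cv2.COLOR_RGB2HSV); m=np.zeros(h.shape[:2],np.uint8); m[175:205,285:345]=255
m&=cv2.inRange(h,(0,0,40),(179,60,170)); k,l,st,ce=cv2.connectedComponentsWithStats(m); i=1+st[1:,4].argmax()
r=cv2.minAreaRect(np.argwhere(l==i)[:,::-1].astype(np.float32)); print(r)
for q in cv2.boxPoints(r): print(np.round(onz(d,*q,.083)*1e3,1))
# tab in the scene view: tab top corners/hinge; intersect with vertical plane of tray front
f=[onz(d,*c(*p),.006) for p in((107,308),(262,314))]
b=[onz(d,*c(*p),.051) for p in((120,33),(275,40))]
y=(f[0]-f[1])+(b[0]-b[1]); y[2]=0; y/=np.linalg.norm(y); x=np.cross(y,[0,0,1])
x2=(sum(b)-sum(f))/2; print('yaw from y',np.degrees(np.arctan2(x[1],x[0])),'from x',np.degrees(np.arctan2(x2[1],x2[0])))
for n,p in [('edgeL',(476,39)),('edgeR',(538,20)),('hingeL',(487,112)),('hingeR',(550,92))]:
    print(n,np.round(e(*p),1),[np.round(onz(s,*e(*p),z)*1e3,0).tolist() for z in(.0735,.15,.16)])
for nm,p,z in [('figA',(48,150),0),('figA head',(50,105),.15),('figC',(55,70),0),('figB',(325,105),0),('figBhead',(370,48),.15)]:print(nm,np.round(onz(d,*c(*p),z)*1e3))
E
```

```text
mouthL [514.1  63.2  71. ]
mouthR [515.6 -64.2  71. ]
frontbaseL [445.2  80.9   6. ]
frontbaseR [438.6 -69.2   6. ]
backL [704.6  68.6  51. ]
backR [698.4 -79.2  51. ]
sleeveBackL [686.7  58.3  71. ]
sleeveBackR [683.3 -71.4  71. ]
trayfrontL [476.7  62.5  70. ]
trayfrontR [478.1 -53.5  70. ]
((313.4089660644531, 189.32046508789062), (43.595542907714844, 14.781534194946289), 2.8624050617218018)
[576.3  55.4  83. ]
[612.5  53.4  83. ]
[607.3 -52.8  83. ]
[571.  -50.2  83. ]
yaw from y -2.4444938052230674 from x -2.4582731872211223
edgeL [238.5 189.6] [[369.0, 10.0, 74.0], [454.0, -24.0, 150.0], [465.0, -28.0, 160.0]]
edgeR [261.7 182.5] [[375.0, 85.0, 74.0], [460.0, 43.0, 150.0], [471.0, 38.0, 160.0]]
hingeL [242.6 217. ] [[480.0, -31.0, 74.0], [554.0, -60.0, 150.0], [563.0, -64.0, 160.0]]
hingeR [266.2 209.5] [[487.0, 39.0, 74.0], [560.0, 2.0, 150.0], [570.0, -3.0, 160.0]]
figA [600. 138.   0.]
figA head [614. 132. 150.]
figC [681. 131.   0.]
figB [ 646. -138.    0.]
figBhead [ 665. -142.  150.]
```

```bash
cat > to.py <<'E'
import sys; from h import *; from scipy.spatial.transform import Rotation as R
# target in carton frame (mm, x from origin, z world) -> tool shift (mm) and turn
O=np.array([600,-2.5,0]); yaw=np.radians(-2.4)
p=np.array([float(v) for v in sys.argv[1:4]]); C=R.from_euler('z',yaw).as_matrix()
o=arm.get_obs(); T=np.array(o['tool_rot']); w=O+C@p
G=C@np.diag([1,-1,-1.])
print('t',round(o['t'],2),'now(carton)',np.round(C.T@(np.array(o['position'])*1e3-O),1),'F',np.round(o['contact_force'],1))
print('shift',np.round(T.T@(w-np.array(o['position'])*1e3),1),'turn',np.round(R.from_matrix(T.T@G).as_rotvec(),3))
E
python3 -m jog '[[389,-442,0,0,0,0.49,0],[389,-442,0,0,0,0.49,0],[389,-442,0,0,0,0.49,0],[389,-442,0,0,0,0.49,0],[389,-442,0,0,0,0.49,0]]' 10
python3 to.py -170 0 215
```

```text
t: 0.52
position: [0.3264, -0.3612, 0.2142]
tool_rot: [[0.999, -0.051, -0.0], [-0.051, -0.999, 0.0], [-0.0, -0.0, -1.0]]
contact_force: [-0.4, 0.8, -0.5]
finger_gap: 0.66
gripper_force: 0.0
t 0.52 now(carton) [-258.3 -369.8  214.2] F [-0.4  0.8 -0.5]
shift [  84.8 -370.6   -0.6] turn [-0.     0.    -0.009]
```

```bash

python3 -m jog '[[85,-370,0,0,0,-0.009,0],[85,-370,0,0,0,-0.009,0],[85,-370,0,0,0,-0.009,0],[85,-370,0,0,0,-0.009,0],[85,-370,0,0,0,-0.009,0]]' >/dev/null
python3 to.py -170 0 125
```

```text
t 0.93 now(carton) [-211.4 -166.9  214.6] F [1.2 0.9 0.4]
shift [  42.6 -166.6   89.6] turn [ 0.    -0.     0.007]
```

```bash

python3 -m jog '[[40,-166,0,0,0,0,0],[40,-166,0,0,0,0,0],[40,-166,0,0,0,0,0],[40,-166,0,0,0,0,0],[40,-166,0,0,0,0,0]]' >/dev/null
python3 to.py -170 0 125
python3 -m jog '[[0,0,40,0,0,0,0],[0,0,80,0,0,0,0],[0,0,90,0,0,0,0],[0,0,90,0,0,0,0]]' >/dev/null
python3 to.py -170 0 125
python3 - <<'E'
from h import *
a=snap('top','t1')['image'][115:280,220:420]; b=snap('scene','s1')['image'][130:295,190:390]
cv2.imwrite('pics/crop1.png',cv2.resize(np.hstack([a,b]),(800,330),interpolation=cv2.INTER_CUBIC)[:,:,::-1])
E
```

```text
t 1.35 now(carton) [-171.5    2.9  214.7] F [-0.1 -0.7  0.5]
shift [ 1.4  3.1 89.7] turn [-0.002 -0.001  0.012]
t 1.68 now(carton) [-175.2   -2.7  121.7] F [-0.8 -0.7 -0.5]
shift [ 5.2 -2.7 -3.4] turn [0.    0.006 0.008]
```

View pics/crop1.png

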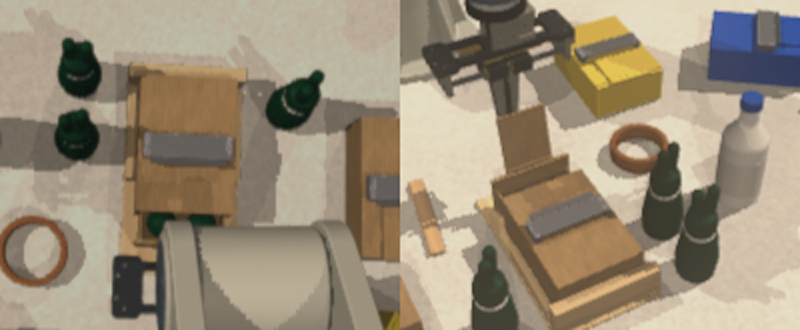

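Crop 1 shows the closed fingers centred directly behind the standing tab (scene crop ~(510,90)), with clearance all round. Next I push forward.

```bash

python3 -m jog '[[12,0,0,0,0,0,0],[24,0,0,0,0,0,0],[36,0,0,0,0,0,0],[48,0,0,0,0,0,0],[60,0,0,0,0,0,0]]' >/dev/null
python3 to.py -70 0 120
python3 -m jog '[[12,0,0,0,0,0,0],[24,0,0,0,0,0,0],[36,0,0,0,0,0,0],[48,0,0,0,0,0,0],[48,0,0,0,0,0,0]]' >/dev/null
python3 to.py -70 0 85
python3 - <<'E'
from h import *
b=snap('scene','s2')['image'][130:295,190:390]
cv2.imwrite('pics/crop2.png',cv2.resize(b,(600,495),interpolation=cv2.INTER_CUBIC)[:,:,::-1])
E
```

```text
t 2.2 now(carton) [-110.4   -2.1  125.1] F [-0.9 -0.3  0.1]
shift [40.4 -1.8  5.1] turn [-0.    -0.001  0.007]
t 2.62 now(carton) [-61.5  -1.6 124.7] F [ 0.6  0.2 -0.1]
shift [-8.5 -1.6 39.7] turn [-0.    -0.002  0.008]
```

View pics/crop2.png

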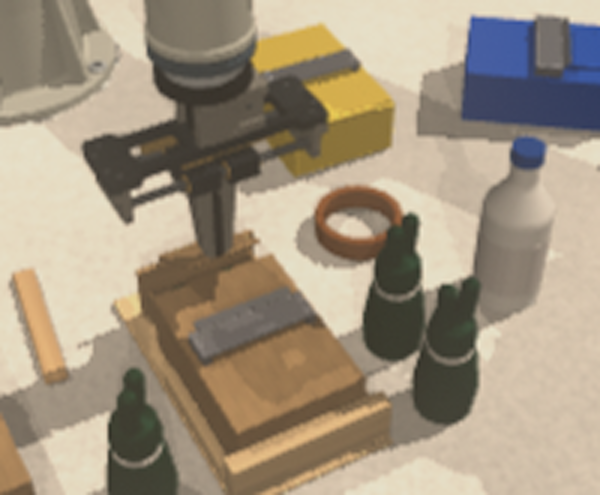

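The tab is now folded forward at about 40°, so it shows nearly edge-on below the fingertips, at crop ~(215,255). Next I press it down gently.

```bash

python3 -m jog '[[-3,0,12,0,0,0,0],[-6,0,24,0,0,0,0],[-8,0,36,0,0,0,0],[-8,0,40,0,0,0,0]]' >/dev/null
python3 to.py -70 0 79
python3 -m jog '[[0,0,3,0,0,0,0],[0,0,5,0,0,0,0],[0,0,5,0,0,0,0]]' >/dev/null
python3 to.py -70 0 77
```

```text
t 3.0 now(carton) [-74.4  -1.8  83.1] F [-1.  -1.  -0.4]
shift [ 4.4 -1.7  4.1] turn [0.    0.003 0.008]
t 3.25 now(carton) [-72.4  -1.7  79.7] F [0.9 0.4 0.3]
shift [ 2.4 -1.7  2.7] turn [-0.    -0.     0.008]
```

```bash

for i in 1 2 3; do python3 -m jog '[[0,0,1,0,0,0,0],[0,0,1,0,0,0,0]]' >/dev/null
python3 to.py -70 0 76; done
```

```text
t 3.42 now(carton) [-72.   -1.7  79. ] F [ 0.1  0.1 -0.4]
shift [ 2.1 -1.7  3. ] turn [-0.    -0.001  0.008]
t 3.58 now(carton) [-72.3  -1.7  77.7] F [-0.3 -0.4 -0.6]
shift [ 2.3 -1.7  1.7] turn [-0.    -0.     0.008]
t 3.75 now(carton) [-72.4  -1.7  76.6] F [ 0.8 -0.1 -0.4]
shift [ 2.4 -1.7  0.6] turn [-0.    -0.     0.008]
```

```bash

for i in 1 2; do python3 -m jog '[[0,0,1,0,0,0,0],[0,0,1,0,0,0,0]]' >/dev/null
python3 to.py -70 0 76; done
```

```text
t 3.92 now(carton) [-72.1  -1.7  76.1] F [-1.4  0.3  6.9]
shift [ 2.1 -1.7  0.1] turn [-0.    -0.001  0.008]
t 4.08 now(carton) [-71.3  -1.7  75.9] F [-1.  -0.  13.4]
shift [ 1.3 -1.7 -0.1] turn [-0.    -0.002  0.008]
```

Contact at z≈76 mm with 13 N means the tab is flat. Next I retreat up and back, then look.

```bash

python3 -m jog '[[0,0,-20,0,0,0,0],[0,0,-50,0,0,0,0],[-40,0,-50,0,0,0,0],[-80,0,-50,0,0,0,0],[-105,0,-50,0,0,0,0]]' >/dev/null
python3 to.py -175 0 42
python3 - <<'E'
from h import *
b=snap('scene','s3')['image'][130:295,190:390]
cv2.imwrite('pics/crop3.png',cv2.resize(b,(600,495),interpolation=cv2.INTER_CUBIC)[:,:,::-1])
E
```

```text
t 4.5 now(carton) [-180.9   -2.6  124.3] F [-0.5 -0.7 -0.6]
shift [ 6.1 -2.6 82.3] turn [0.    0.002 0.008]
```

View pics/crop3.png

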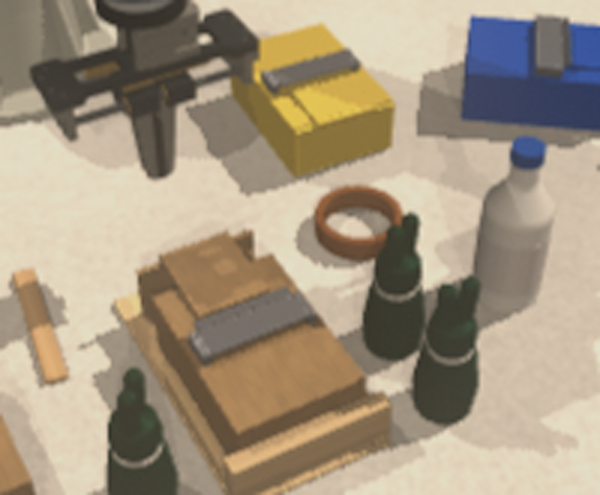

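The tab lies flat at crop ~(215,270), with its edge short of the grey lip. Next I lower in front of the tray and push.

```bash

python3 -m jog '[[0,-2,40,0,0,0.008,0],[0,-2,80,0,0,0.008,0],[0,-2,82,0,0,0.008,0],[0,-2,82,0,0,0.008,0]]' >/dev/null
python3 to.py -140 0 42
python3 -m jog '[[12,0,0,0,0,0,0],[24,0,0,0,0,0,0],[34,0,0,0,0,0,0],[42,0,0,0,0,0,0],[50,0,0,0,0,0,0]]' >/dev/null
python3 to.py -100 0 42
python3 -m jog '[[4,0,0,0,0,0,0],[8,0,0,0,0,0,0],[12,0,0,0,0,0,0],[16,0,0,0,0,0,0],[20,0,0,0,0,0,0]]' >/dev/null
python3 to.py -100 0 42
```

```text
t 4.88 now(carton) [-179.3   -0.6   41.3] F [ 0.4 -0.4  0.4]
shift [39.3 -0.6 -0.9] turn [ 0.     0.006 -0.   ]
t 5.3 now(carton) [-125.9   -0.5   43.6] F [-3.1  0.5  2.1]
shift [25.9 -0.6  1.7] turn [-0.    -0.001 -0.   ]
t 5.72 now(carton) [-107.5   -0.6   42.5] F [-2.4 -0.4  2.2]
shift [ 7.5 -0.6  0.5] turn [ 0.     0.001 -0.   ]
```

```bash

for i in 1 2; do python3 -m jog '[[1,0,0,0,0,0,0],[2,0,0,0,0,0,0],[3,0,0,0,0,0,0],[3,0,0,0,0,0,0]]' >/dev/null
python3 to.py -100 0 42; done
```

```text
t 6.05 now(carton) [-104.4   -0.6   42.5] F [-1.6 -0.8 -1. ]
shift [ 4.4 -0.6  0.5] turn [ 0.  0. -0.]
t 6.38 now(carton) [-101.3   -0.6   42.5] F [-1.1 -0.5 -1.7]
shift [ 1.3 -0.6  0.5] turn [-0. -0. -0.]
```

```bash

for i in 1 2 3; do python3 -m jog '[[1,0,0,0,0,0,0],[2,0,0,0,0,0,0],[2,0,0,0,0,0,0]]' >/dev/null
python3 to.py -100 0 42|head -1; done
python3 - <<'E'
from h import *
b=snap('scene','s4')['image'][130:295,190:390]
cv2.imwrite('pics/crop4.png',cv2.resize(b,(600,495),interpolation=cv2.INTER_CUBIC)[:,:,::-1])
E
```

```text
t 6.63 now(carton) [-99.2  -0.5  42.5] F [-1.9 -0.5 -1.8]
t 6.88 now(carton) [-99.1  -0.5  42.5] F [-8.1 -0.4  7.5]
t 7.13 now(carton) [-99.1  -0.6  42.3] F [-13.8  -0.7  13.2]
```

View pics/crop4.png

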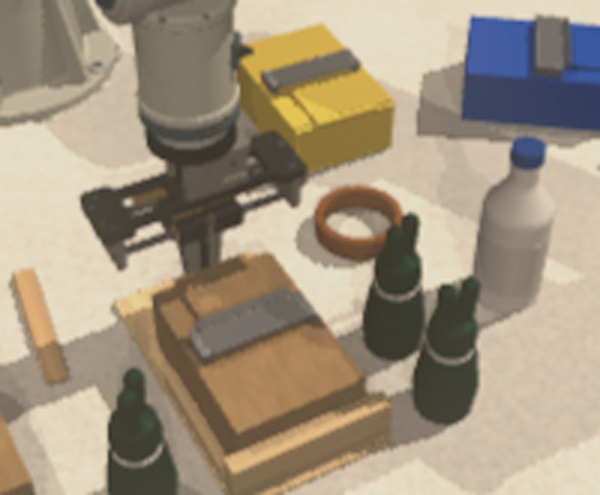

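The push stopped firmly at the expected home position, and the tab runs under the lip. Next I back off and check.

```bash

python3 -m jog '[[-10,0,0,0,0,0,0],[-40,0,0,0,0,0,0],[-75,0,0,0,0,0,0],[-110,0,0,0,0,0,0],[-140,0,-10,0,0,0,0]]' >/dev/null
python3 -m jog '[[0,0,-40,0,0,0,0],[0,0,-80,0,0,0,0],[0,0,-100,0,0,0,0],[0,0,-100,0,0,0,0],[0,0,-100,0,0,0,0]]'
python3 - <<'E'
from h import *
a=snap('top','t5')['image'][135:260,240:390]; b=snap('scene','s5')['image'][175:300,210:360]
cv2.imwrite('pics/crop5.png',np.hstack([cv2.resize(x,(400,333),interpolation=cv2.INTER_CUBIC) for x in(a,b)])[:,:,::-1])
E
```

```text
t: 8.02
position: [0.3663, 0.0069, 0.1538]
tool_rot: [[0.999, -0.042, 0.005], [-0.042, -0.999, 0.0], [0.005, -0.0, -1.0]]
contact_force: [-0.7, 1.3, 0.3]
finger_gap: 0.007
gripper_force: 0.0
```

View pics/crop5.png

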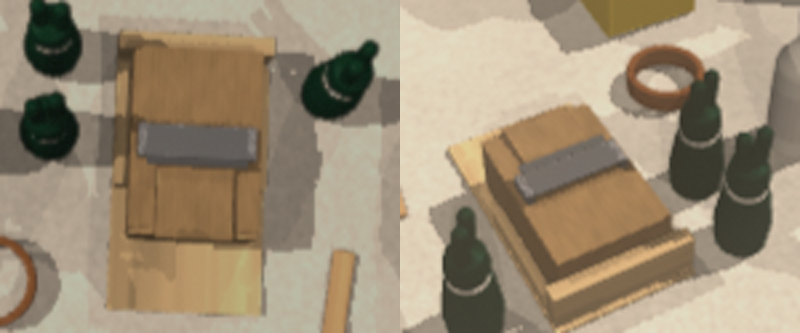

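The tray is home at top crop v≈238, and the tab disappears under the lip at v≈165. The cradle and figures are unmoved, and the robot is clear.

```bash
python3 -c "
from workcell import arm
print(arm.sign_off())"
```

```text
the job is handed in; nothing more can be done
None
```

I closed the carton and handed the job in at about 8 s: the tab was pushed flat and the tray pushed home with the tab's edge under the lip, nothing else visibly moved, and no verdict came back.

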